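Load a shaft into an inspection V-block

ROBOT

A 6-joint arm with a two-finger parallel gripper is mounted at the origin on the work surface. World frame = base frame: x ahead of the robot, y to its left, z up, the work surface at z = 0. Lengths are in m, angles in rad, forces in N, time in s.
With the tool pointing down it reaches from about 0.25 to 0.775 m from the base axis. Payload 4 kg.
Tool frame: the origin (TCP) lies midway between the tips of the shut fingers; the grasp point (between the pads) lies grip_depth behind it (grip_depth is the distance from the TCP to the grasp point, in m); z points along the fingers, y is the line along which they close (so a half turn about z gives the same grasp; the last joint's range is limited). The gripper opens to 85 mm and grips with 20 to 120 N. Pads are 22 mm wide; open, the fingers measure 114 mm over their backs; the gripper's body (76 mm by 85 mm) begins 54 mm behind the grasp point. The pads swing forward as they close: fully open they stand 13 mm farther back than shut.
Start: joints at [1.102, 0.087, 1.371, -0, 1.684, -0.103], TCP at [0.197, 0.514, 0.231] pointing down, gripper open.
Joint ranges: [-3.1, 3.1], [-0.76, 2.03], [0.27, 2.55], [-1.08, 4.22], [0.17, 2.65], [-2.57, 2.57]. Speed limits (rad/s): [2.79, 2.79, 3.14, 3.14, 3.14, 3.14].

INTERFACE

Orientations are given as a unit quaternion [w, x, y, z].
In Python, from bench import observe, camera, camera_info, close_job, grip_depth gives the robot as it stands.
- The arm moves only by the tool servo_tool, never from a script. Its argument "targets" is a list of rows, each a list of 6 numbers: the shift along the world's x, y, z in units of 40 mm (1.0 is 40 mm), then the turn, a rotation vector about the world's x, y, z in degrees. In form: [[x, y, z, wx, wy, wz], ...]. A call has exactly 8 rows; each row shifts and turns the commanded pose from where the row before left it; what a row does not reach is not made up. A row lasts 1/12 s, in which the tool goes at most 41.7 mm and 7.16 degrees, less where a joint would pass 70% of its speed; a pose out of reach is approached as far as the arm can. A call is refused whole if a number of a shift passes 1 or a number of a turn 7.16, either way. A call with a gripper value outside its range is refused whole. "gripper" is the finger opening in mm, from 0 to 85.4, set as the call begins (left out, the last holds). The fingers move at their own pace and stop on an object; the grip force is fixed at half the most. Time passes only in rows, so rows that do not move let the fingers close, or fill a call up. It gives the time, the measured TCP pose, the force, the opening and the grip force at its end, in the units of the state.
- observe(): the state, without advancing time (a new reading comes with each control period).
- camera(name): name is "scene" or "top"; returns the picture (384x512x3 uint8, red, green, blue); there is no depth.
- camera_info(name): a dict with "vfov" (degrees; the focal length in pixels is half the picture's height over the tangent of half this angle, whatever the lens; pixels are square), "cx", "cy" (the principal point, pixels), "xyz" and "rotation" of the camera in the world. Camera axes: x right, y down, z forward; pixel columns grow to the right and rows downward; lengths in m; the calibration is good to about 2 mm. A picture is of the moment at which its call begins. camera_info takes no time and is no camera call.
- close_job(): hands the job in; it is judged then, once.
The state is a dict: "clock": time; "q": joint angles; "qd": joint speeds; "tau": joint torques, N m; "eef_pos": TCP position; "ee_rot": TCP orientation; "wrist_force": force on the tool from outside, world axes, zero at the start; "ft_torque": the same for the moment, N m; "finger_gap": opening from 0.0 (shut) to 1.0 (fully open); "grip_force": force on a finger pad.
Only numpy, scipy, OpenCV 4.12 (cv2) and the standard library are available. Lean on these libraries where they do the work, as an engineer would, in place of code of your own. Each camera call takes 0.05 s, during which the arm holds its last target. There are 200 camera calls.

TASK

Roll the loose aluminium shaft along the table, pushing it by its side with the fingertips, up the ramp and into the groove of the V-block, and push it endways along the groove until its end rests against the end stop. Do not lift or carry the shaft, and leave the gauge block, the jar and the plug gauge beside it where they stand.

Things in the scene. Friction and masses are not known exactly. Their poses are not given: they have to be found in the camera images.
- shaft_center (a point): Loose smooth oiled aluminium round bar (friction about 0.35), 30 mm diameter, 130 mm long, 0.25 kg, on the table on the V-block's ramp side (its -y side), 150 to 190 mm from the groove, roughly parallel to it. Point: middle of the bar, on its axis, 15 mm above what it lies on; x runs along the bar, y and z turn as it rolls. It rolls easily, and back down the ramp if left there.
- vblock: Dark steel V-block fixed to the table; position and yaw vary. Origin on the table under the groove's bottom line, half-way along it; x along the groove towards the end stop, y across it, z up. Groove: 90 degree V, 100 mm long (x -50 to 50), bottom at y = 0, 2 mm up; near edge y = -16, 18 mm up; far face rises to 30 mm at y = 28, then a flat top to y = 48. Its -x end is open.
- ramp_foot (a point): Middle of the lower edge of the V-block's ramp, at table level, y = -109 mm in the V-block's frame; axes as the V-block's. The ramp is as long as the groove (100 mm) and rises towards +y to 18 mm height at y = -24 mm (12 degrees), then a level land leads to the groove's near edge at y = -16 mm.
- stop_face (a point): Middle of the end stop's face, 23 mm above the table: an upright plate of the V-block 50 mm wide, 46 mm high, 12 mm thick, standing across the groove's +x end with its face at x = 75 mm in the V-block's frame. Axes as the V-block's.
- seat (a point): Where the middle of the shaft is when it lies in the groove with its end against the stop: 23.2 mm above the table, x = 10 mm, y = 0 in the V-block's frame; the shaft's other end then sticks 5 mm out of the groove's open end. Axes as the V-block's. Fixed to the V-block.
- gauge_block: Bystander: loose plain steel block 75 x 25 x 50 mm high, behind the V-block's high side. Origin at the centre of its underside. To be left alone.
- jar: Bystander: loose white plastic jar with black cap, 48 mm in diameter, 60 mm high, beside the ramp, on the side away from the end stop. Origin at the centre of its underside. To be left alone.
- plug: Bystander: loose upright steel plug gauge, 50 mm high, foot 40 mm in diameter and 12 mm high, stem 25 mm in diameter, behind the V-block near its end stop. Origin at the centre of its underside. To be left alone.
Things that resemble listed ones, but are neither listed nor needed, are in the scene too. Of the things shaped like the part that bears shaft_center, the aluminium one is meant.

How it is judged:
On the way, in this order (a step that is already met when the one before it is completed fails the run):
1. the shaft rolls (turns about itself) up the ramp (y of shaft_center in the frame of vblock between -0.105 and -0.025 m and angular speed of shaft above 0.5 rad/s and height (world z) of shaft_center below 0.036 m), for 0.1 s.
2. the shaft lies down in the V groove, along it (y of shaft_center in the frame of seat between -0.003 and 0.003 m and z of shaft_center in the frame of seat between -0.003 and 0.003 m and angle between the x axis of shaft_center and the x axis of vblock, either way round below 0.06 rad), for 0.2 s.
At the end, for the whole second after the job is handed in: The shaft lies at rest in the V groove (its middle within 3 mm of the seat across the groove and in height, its axis within 0.06 rad of the groove's) with its end against the end stop (gap under 4 mm); the bystanders stand within 12 mm of where they were (all of step 2 and x of shaft_center in the frame of seat between -0.004 and 0.003 m and linear speed of shaft below 0.01 m/s and not (distance of gauge_block from where it was at the start of the episode above 0.012 m or angle between gauge_block's own z axis and vertical above 0.2 rad) and not (distance of jar from where it was at the start of the episode above 0.012 m or angle between jar's own z axis and vertical above 0.2 rad) and not (distance of plug from where it was at the start of the episode above 0.012 m or angle between plug's own z axis and vertical above 0.2 rad)); the robot touches nothing.
It fails at once if the shaft is lifted off the table or ramp, or carried over the V-block (height (world z) of shaft_center above 0.052 m or (y of shaft_center in the frame of vblock below -0.135 m and height (world z) of shaft_center above 0.025 m) or (y of shaft_center in the frame of vblock below -0.075 m and height (world z) of shaft_center above 0.036 m)).
It fails at once if the shaft is stood up or tipped on end (angle between shaft_center's own x axis and vertical below 1.25 rad).
It fails at once if the gauge block, the jar or the plug gauge is shifted more than 12 mm or tipped ((distance of gauge_block from where it was at the start of the episode above 0.012 m or angle between gauge_block's own z axis and vertical above 0.2 rad) or (distance of jar from where it was at the start of the episode above 0.012 m or angle between jar's own z axis and vertical above 0.2 rad) or (distance of plug from where it was at the start of the episode above 0.012 m or angle between plug's own z axis and vertical above 0.2 rad)).
It also fails if it takes over 48 s, if anything falls off the work surface, if the arm or the gripper's body presses on something with over 40 N, if the wrist force passes 120 N, or if a joint passes its speed limit or range.

## Working session

There is one attempt and no reset: what is moved stays moved. The work goes in short steps, Python scripts to look and compute and a tool call to move; the robot and the scene stay as the last step left them, time stands still between calls to the robot, and variables do not carry over. Pictures are saved under pics/ and viewed, at most 13 in all, crops included, and the job is handed in when it is done.

Besides the shell and the picture viewer there is one more tool, called after "Emit:" as name(argument=value, ...), one argument or row to a line, values as JSON. servo_tool: Moves the arm, as the interface text tells. Its arguments: {"type":"object","properties":{"targets":{"type":"array","items":{"type":"array","items":{"type":"number"}}},"gripper":{"type":"number"}},"required":["targets"]}

```bash
mkdir -p pics; ls
python3 - <<'E'
from bench import *
import cv2
print(observe()); print(grip_depth)
for n in("scene","top"):
    print(camera_info(n)); cv2.imwrite(f"pics/{n}0.png",camera(n)[:,:,::-1])
E
```

```text
pics
{'clock': 0.0, 'q': array([ 1.10189288e+00,  8.79555824e-02,  1.37232798e+00,  5.68785350e-06,
        1.68356006e+00, -1.03089369e-01]), 'qd': array([ 6.24777676e-04, -1.02741936e-03, -1.61310074e-05,  1.45465545e-04,
        1.79564295e-03, -1.26791437e-03]), 'tau': array([ 4.39204168e-04, -3.51862085e+01, -3.13275933e+01, -8.06383287e-05,
        1.09716738e-02, -1.06720201e-06]), 'eef_pos': array([0.19650576, 0.51315188, 0.23010139]), 'ee_rot': array([-3.20225385e-04,  1.81888458e-01,  9.83318525e-01, -1.07896967e-03]), 'wrist_force': array([-0.03516128,  0.1248264 ,  0.91006612]), 'ft_torque': array([-0.03620141,  0.03129425, -0.04721746]), 'grip_force': 0.0, 'finger_gap': 1.0015912144871388}
0.0187
{'vfov': 57.82284252815834, 'cx': 251.61011357789428, 'cy': 184.4531139661254, 'xyz': array([ 0.94254479, -0.13879052,  0.54423241]), 'rotation': array([-0.30523618,  0.79706309,  0.48862278, -0.18102234])}
{'vfov': 48.947536556169055, 'cx': 253.23044856128044, 'cy': 195.0159058277762, 'xyz': array([0.41898271, 0.08071754, 0.74708299]), 'rotation': array([ 0.06387143, -0.69424633,  0.71410879, -0.0631752 ])}
```

View pics/scene0.png

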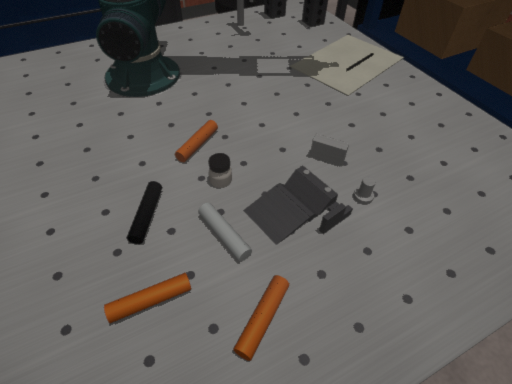

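View pics/top0.png

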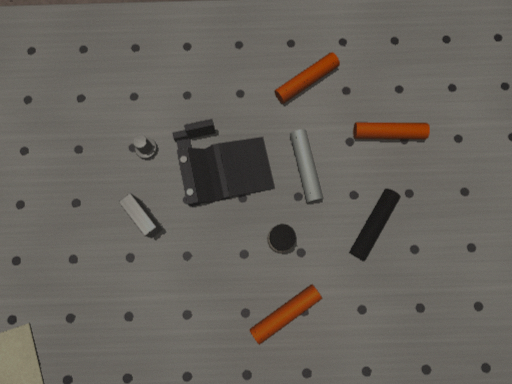

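Bars in the top view that could be taken for the shaft are orange (307,78), (391,130) and (286,314), black (375,224), and silver (306,166). The silver one is aluminium and lies on the ramp side of the V-block at about (230,170), so I choose it. The jar is at (283,238), the gauge block at (138,215) and the plug at (145,147). Next is a close crop to check.

Run:
```python
import cv2
a=cv2.imread("pics/top0.png")[105:260,120:330]
a=cv2.convertScaleAbs(cv2.resize(a,None,fx=3.8,fy=3.8,interpolation=cv2.INTER_CUBIC),alpha=1.7,beta=10)
cv2.imwrite("pics/crop0.png",a)
```

```text
(no output)
```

View pics/crop0.png

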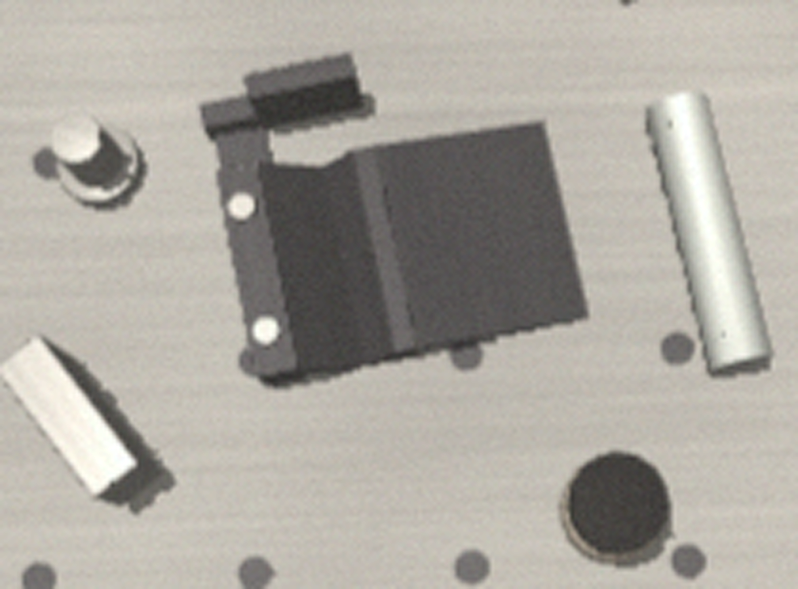

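The crop shows the aluminium bar from (678,104) to (740,363), the ramp foot edge from (543,122) to (586,317), the stop at the top around (300,95), and the jar at (617,505).

```bash
cat > h.py <<'E'
import numpy as np
from scipy.spatial.transform import Rotation as R
from scipy.optimize import least_squares
from bench import *
def cam(n,k=0.):
    c=camera_info(n);h=384
    return dict(f=h/2/np.tan(np.radians(c["vfov"])/2),c=np.array([c["cx"],c["cy"]]),t=c["xyz"],R=R.from_quat(np.roll(c["rotation"],-1)).as_matrix(),k=k)
def proj(C,P):
    p=(np.atleast_2d(P)-C["t"])@C["R"]; u=p[:,:2]/p[:,2:]
    r2=(u**2).sum(1,keepdims=True); return C["c"]+C["f"]*u*(1+C["k"]*r2)
def unproj(C,px,z):
    d=(np.atleast_2d(px)-C["c"])/C["f"]; u=d.copy()
    for _ in range(10): u=d/(1+C["k"]*(u**2).sum(1,keepdims=True))
    r=np.c_[u,np.ones(len(u))]@C["R"].T
    return C["t"]+r*((np.reshape(z,(-1,1))-C["t"][2])/r[:,2:])
def vb2w(v,P): c,s=np.cos(v[2]),np.sin(v[2]); P=np.atleast_2d(P); return np.c_[v[0]+c*P[:,0]-s*P[:,1],v[1]+s*P[:,0]+c*P[:,1],P[:,2]]
def w2vb(v,P): c,s=np.cos(v[2]),np.sin(v[2]); d=np.atleast_2d(P)-[v[0],v[1],0]; return np.c_[c*d[:,0]+s*d[:,1],-s*d[:,0]+c*d[:,1],d[:,2]]
E
python3 - <<'E'
from h import *
cr=lambda a:np.array(a)/3.8+[120,105]
M=np.array([[50,-109,0],[-50,-109,0],[50,-24,18],[-50,-24,18],[50,-16,18],[-50,-16,18],[-50,48,30],[-50,28,30],[75,-25,46],[75,25,46]])/1000
p=cr([[543,122],[586,317],[376,147],[413,347],[356,150],[393,351],[260,379],[297,371],[355,82],[248,102]])
for fitk in(0,1):
    def f(a):
        C=cam("top",a[3]*fitk); return (proj(C,vb2w(a,M))-p).ravel()
    s=least_squares(f,[.4,.1,-1.7,0],loss="soft_l1"); print(s.x,s.cost); print(f(s.x).reshape(-1,2).round(1).tolist())
    v=s.x[:3];C=cam("top",s.x[3]*fitk)
    e=unproj(C,cr([[678,104],[740,363]]),.015);b=w2vb(v,e);print("shaft",e.round(4).tolist(),b.round(4).tolist(),np.linalg.norm(b[0]-b[1]),"ctr",b.mean(0),"ang",np.arctan2(*(b[0]-b[1])[1::-1]))
    q=unproj(C,np.r_[cr([[617,505],[75,140]]),[[307,78],[391,130]]],[.06,.05,.015,.015]);print("jar,plug,orange",q.round(3).tolist(),w2vb(v,q).round(3).tolist())
E
```

```text
[0.59362278 0.15577859 0.18976684 0.        ] 4.290863765348588
[[0.3, -0.2], [1.2, 0.4], [-1.7, -0.1], [-0.0, 0.8], [-0.8, 0.1], [0.8, 0.7], [-1.1, 0.1], [0.6, -0.3], [0.1, -1.3], [0.0, -0.6]]
shaft [[0.6651, -0.0055, 0.015], [0.5392, -0.0283, 0.015]] [[0.0398, -0.1719, 0.015], [-0.0882, -0.1705, 0.015]] 0.12799304305010772 ctr [-0.02417723 -0.17119686  0.015     ] ang -0.010799548100610585
jar,plug,orange [[0.472, 0.034, 0.06], [0.644, 0.272, 0.05], [0.77, -0.026, 0.015], [0.665, -0.173, 0.015]] [[-0.143, -0.096, 0.06], [0.072, 0.105, 0.05], [0.139, -0.212, 0.015], [0.008, -0.337, 0.015]]
[ 0.59413009  0.15631612  0.19042408 -0.33795198] 3.319201400563813
[[-0.1, -0.1], [0.8, 0.1], [-1.8, 0.1], [-0.3, 0.5], [-0.8, 0.2], [0.5, 0.4], [-0.8, -0.3], [0.6, -0.6], [0.2, -0.7], [0.9, 0.2]]
shaft [[0.6665, -0.0065, 0.015], [0.5391, -0.0291, 0.015]] [[0.0402, -0.1736, 0.015], [-0.0891, -0.1716, 0.015]] 0.12938842797957592 ctr [-0.02443973 -0.17262759  0.015     ] ang -0.015211491131829513
jar,plug,orange [[0.471, 0.034, 0.06], [0.648, 0.279, 0.05], [0.778, -0.03, 0.015], [0.671, -0.187, 0.015]] [[-0.144, -0.097, 0.06], [0.076, 0.11, 0.05], [0.145, -0.218, 0.015], [0.01, -0.351, 0.015]]
```

Emit:
servo_tool(
  targets=[
    [0.47, -0.65, 0, 0, 0, -2.6],
    [0.47, -0.65, 0, 0, 0, -2.6],
    [0.47, -0.65, 0, 0, 0, -2.6],
    [0.47, -0.65, 0, 0, 0, -2.6],
    [0.47, -0.65, 0, 0, 0, -2.6],
    [0.47, -0.65, 0, 0, 0, -2.6],
    [0.47, -0.65, 0, 0, 0, -2.6],
    [0.47, -0.65, 0, 0, 0, -2.6],
  ],
  gripper=85.4,
)

```text
clock: 0.77
eef_pos: [0.3475, 0.3041, 0.2309]
ee_rot: [-0.0, 0.357, 0.934, -0.0]
wrist_force: [0.8, 0.2, 0.3]
finger_gap: 0.999
grip_force: 0.0
```

Emit:
servo_tool(
  targets=[
    [0.47, -0.65, 0, 0, 0, -2.6],
    [0.47, -0.65, 0, 0, 0, -2.6],
    [0.47, -0.65, 0, 0, 0, -2.6],
    [0.47, -0.65, 0, 0, 0, -2.6],
    [0.47, -0.65, 0, 0, 0, -2.6],
    [0.47, -0.65, 0, 0, 0, -2.6],
    [0.47, -0.65, 0, 0, 0, -2.6],
    [0.47, -0.65, 0, 0, 0, -2.6],
  ],
)

```text
clock: 1.43
eef_pos: [0.498, 0.0961, 0.2308]
ee_rot: [-0.0, 0.52, 0.854, -0.0]
wrist_force: [0.8, 1.5, -0.1]
finger_gap: 1.002
grip_force: 0.0
```

Emit:
servo_tool(
  targets=[
    [0.47, -0.65, 0, 0, 0, -2.6],
    [0.47, -0.65, 0, 0, 0, -2.6],
    [0.47, -0.65, 0, 0, 0, -2.6],
    [0.47, -0.65, 0, 0, 0, -2.6],
    [0.47, -0.65, 0, 0, 0, -2.6],
    [0.47, -0.65, 0, 0, 0, -2.6],
    [0, 0, 0, 0, 0, 0],
    [0, 0, 0, 0, 0, 0],
  ],
)

```text
clock: 2.1
eef_pos: [0.6104, -0.0597, 0.2295]
ee_rot: [-0.001, 0.631, 0.776, -0.001]
wrist_force: [-1.3, -0.1, 0.6]
finger_gap: 1.001
grip_force: 0.0
```

```bash
cat >> h.py <<'E'
V=[.594,.156,.190]
def st():
    o=observe(); r=R.from_quat(np.roll(o["ee_rot"],-1)).as_matrix()
    print("t",o["clock"],"tcp",o["eef_pos"].round(4),"vb",w2vb(V,o["eef_pos"]).round(4),"toolY yaw deg rel vb",np.degrees(np.arctan2(r[1,1],r[0,1])-V[2]),"z",r[:,2].round(3),"F",o["wrist_force"].round(1))
E
python3 -c "
from h import *
st()"
```

```text
t 2.1 tcp [ 0.6104 -0.0597  0.2295] vb [[-0.0246 -0.2149  0.2295]] toolY yaw deg rel vb 0.833687346218664 z [-0.003  0.001 -1.   ] F [-1.3 -0.1  0.6]
```

Emit:
servo_tool(
  targets=[
    [0, 0, -0.8, 0, 0, -0.8],
    [0, 0, -0.8, 0, 0, 0],
    [0, 0, -0.8, 0, 0, 0],
    [0, 0, -0.8, 0, 0, 0],
    [0, 0, -0.8, 0, 0, 0],
    [0, 0, -0.6, 0, 0, 0],
    [0, 0, -0.4, 0, 0, 0],
    [0, 0, 0, 0, 0, 0],
  ],
)

```text
clock: 2.77
eef_pos: [0.606, -0.0562, 0.0262]
ee_rot: [-0.005, 0.635, 0.772, -0.002]
wrist_force: [-0.2, 0.5, 0.3]
finger_gap: 0.998
grip_force: 0.0
```

Emit:
servo_tool(
  targets=[
    [0, 0, -0.2, 0, 0, 0],
    [0, 0, -0.2, 0, 0, 0],
    [0, 0, -0.2, 0, 0, 0],
    [0, 0, -0.1, 0, 0, 0],
    [0, 0, 0, 0, 0, 0],
    [0, 0, 0, 0, 0, 0],
    [0, 0, 0, 0, 0, 0],
    [0, 0, 0, 0, 0, 0],
  ],
)

```text
clock: 3.43
eef_pos: [0.6109, -0.0585, 0.004]
ee_rot: [0.001, 0.636, 0.772, 0.0]
wrist_force: [-0.1, -0.7, -0.1]
finger_gap: 1.001
grip_force: 0.0
```

```bash
python3 -c "
from h import *
import cv2
st()
cv2.imwrite('pics/s1.png',cv2.convertScaleAbs(cv2.resize(camera('scene')[120:320,120:390,::-1],None,fx=2.9,fy=2.9),alpha=1.6))"
```

```text
t 3.4333 tcp [ 0.6109 -0.0585  0.004 ] vb [[-0.0239 -0.2139  0.004 ]] toolY yaw deg rel vb 0.15064726608773765 z [ 0.001 -0.    -1.   ] F [-0.1 -0.7 -0.1]
```

View pics/s1.png

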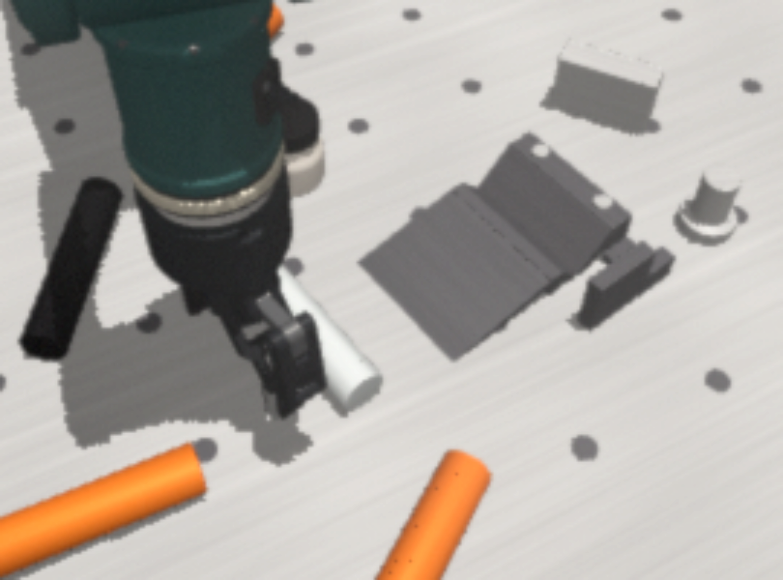

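The finger is behind the shaft near its +x end, with the tip around (285,415). It is still a little high, so I lower it 8 mm and start pushing.

Emit:
servo_tool(
  targets=[
    [0, 0, -0.1, 0, 0, 0],
    [0, 0, -0.1, 0, 0, 0],
    [-0.024, 0.123, 0, 0, 0, 0],
    [-0.024, 0.123, 0, 0, 0, 0],
    [-0.024, 0.123, 0, 0, 0, 0],
    [-0.024, 0.123, 0, 0, 0, 0],
    [-0.024, 0.123, 0, 0, 0, 0],
    [-0.024, 0.123, 0, 0, 0, 0],
  ],
)

```text
clock: 4.15
eef_pos: [0.6046, -0.0281, -0.0045]
ee_rot: [0.0, 0.636, 0.772, 0.0]
wrist_force: [0.4, 0.5, 1.1]
finger_gap: 0.996
grip_force: 0.1
```

Emit:
servo_tool(
  targets=[
    [-0.024, 0.123, 0, 0, 0, 0],
    [-0.024, 0.123, 0, 0, 0, 0],
    [-0.024, 0.123, 0, 0, 0, 0],
    [-0.024, 0.123, 0, 0, 0, 0],
    [-0.024, 0.123, 0, 0, 0, 0],
    [-0.024, 0.123, 0, 0, 0, 0],
    [-0.024, 0.123, 0, 0, 0, 0],
    [-0.024, 0.123, 0, 0, 0, 0],
  ],
)

```text
clock: 4.82
eef_pos: [0.5968, 0.011, -0.0047]
ee_rot: [0.0, 0.636, 0.772, 0.0]
wrist_force: [0.0, -0.0, 0.2]
finger_gap: 1.006
grip_force: 0.1
```

```bash
python3 -c "
from h import *
import cv2
st()
cv2.imwrite('pics/s2.png',cv2.convertScaleAbs(cv2.resize(camera('scene')[120:320,120:390,::-1],None,fx=2.9,fy=2.9),alpha=1.6))"
```

```text
t 4.8167 tcp [ 0.5968  0.011  -0.0047] vb [[-0.0246 -0.1429 -0.0047]] toolY yaw deg rel vb 0.15379256181380774 z [ 0. -0. -1.] F [ 0.  -0.   0.2]
```

View pics/s2.png

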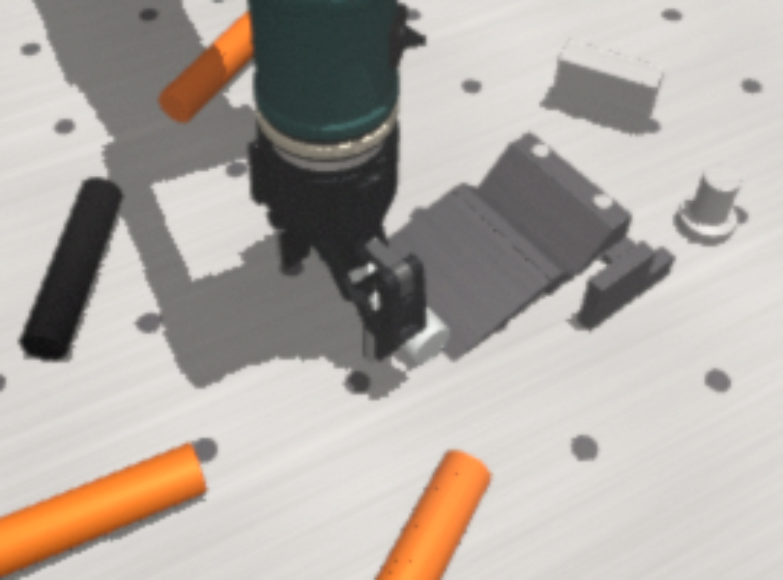

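The shaft has rolled to the ramp foot, with its end at (430,345), and the fingers are right behind it. I keep pushing, now rising with the ramp.

Emit:
servo_tool(
  targets=[
    [-0.024, 0.123, 0, 0, 0, 0],
    [-0.024, 0.123, 0.026, 0, 0, 0],
    [-0.024, 0.123, 0.026, 0, 0, 0],
    [-0.024, 0.123, 0.026, 0, 0, 0],
    [-0.024, 0.123, 0.026, 0, 0, 0],
    [-0.024, 0.123, 0.026, 0, 0, 0],
    [-0.024, 0.123, 0.026, 0, 0, 0],
    [-0.024, 0.123, 0.026, 0, 0, 0],
  ],
)

```text
clock: 5.53
eef_pos: [0.5892, 0.0503, 0.0029]
ee_rot: [0.0, 0.636, 0.772, 0.0]
wrist_force: [0.8, -2.7, 1.3]
finger_gap: 0.999
grip_force: 1.1
```

Emit:
servo_tool(
  targets=[
    [-0.024, 0.123, 0.026, 0, 0, 0],
    [-0.024, 0.123, 0.026, 0, 0, 0],
    [-0.024, 0.123, 0.026, 0, 0, 0],
    [-0.024, 0.123, 0.026, 0, 0, 0],
    [-0.024, 0.123, 0.026, 0, 0, 0],
    [-0.024, 0.123, 0.026, 0, 0, 0],
    [0, 0, 0, 0, 0, 0],
    [0, 0, 0, 0, 0, 0],
  ],
)

```text
clock: 6.2
eef_pos: [0.5829, 0.0802, 0.0085]
ee_rot: [-0.001, 0.635, 0.772, 0.0]
wrist_force: [0.3, -1.0, -0.6]
finger_gap: 1.001
grip_force: 0.2
```

```bash
python3 -c "
from h import *
import cv2
st()
a=cv2.resize(camera('scene')[150:270,220:390,::-1],None,fx=2.3,fy=2.3); b=cv2.resize(camera('top')[105:260,160:330,::-1],None,fx=2.3,fy=2.3)
a=cv2.copyMakeBorder(a,0,len(b)-len(a),0,0,0)
cv2.imwrite('pics/s3.png',cv2.convertScaleAbs(np.hstack([a,b]),alpha=1.6))"
```

```text
t 6.2 tcp [0.5829 0.0802 0.0085] vb [[-0.0252 -0.0724  0.0085]] toolY yaw deg rel vb 0.2001726656832866 z [-0.001  0.001 -1.   ] F [ 0.3 -1.  -0.6]
```

View pics/s3.png

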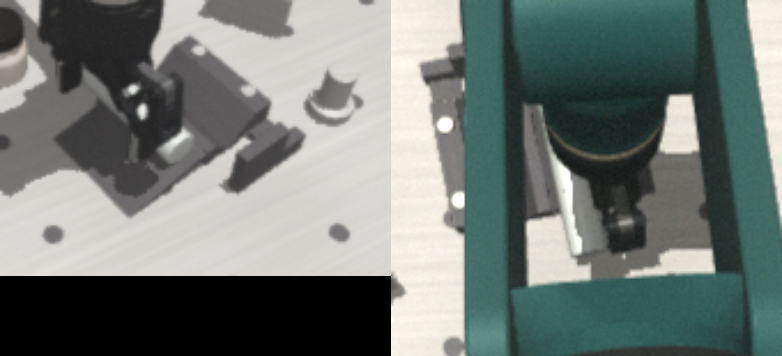

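The shaft is straight on the ramp against the fingers, with its end at (175,148) on the left panel. I go on to the land and over the edge.

Emit:
servo_tool(
  targets=[
    [-0.024, 0.123, 0.026, 0, 0, 0],
    [-0.024, 0.123, 0.026, 0, 0, 0],
    [-0.024, 0.123, 0.026, 0, 0, 0],
    [-0.024, 0.123, 0.026, 0, 0, 0],
    [-0.014, 0.074, 0, 0, 0, 0],
    [-0.014, 0.074, 0, 0, 0, 0],
    [-0.014, 0.074, 0, 0, 0, 0],
    [-0.014, 0.074, 0, 0, 0, 0],
  ],
)

```text
clock: 6.97
eef_pos: [0.5769, 0.1117, 0.0126]
ee_rot: [-0.001, 0.636, 0.772, -0.0]
wrist_force: [0.8, -0.7, 0.0]
finger_gap: 0.999
grip_force: 0.0
```

Emit:
servo_tool(
  targets=[
    [-0.009, 0.049, 0, 0, 0, 0],
    [-0.009, 0.049, 0, 0, 0, 0],
    [0, 0, 0, 0, 0, 0],
    [0, 0, 0, 0, 0, 0],
    [0, 0, 0, 0, 0, 0],
    [0, 0, 0, 0, 0, 0],
    [0, 0, 0, 0, 0, 0],
    [0, 0, 0, 0, 0, 0],
  ],
)

```text
clock: 7.63
eef_pos: [0.5767, 0.1147, 0.013]
ee_rot: [0.0, 0.636, 0.772, 0.0]
wrist_force: [-0.3, -0.7, -0.2]
finger_gap: 1.0
grip_force: 0.0
```

```bash
python3 -c "
from h import *
import cv2
st()
a=cv2.resize(camera('scene')[150:270,220:390,::-1],None,fx=2.3,fy=2.3); b=cv2.resize(camera('top')[105:260,160:330,::-1],None,fx=2.3,fy=2.3)
a=cv2.copyMakeBorder(a,0,len(b)-len(a),0,0,0)
cv2.imwrite('pics/s4.png',cv2.convertScaleAbs(np.hstack([a,b]),alpha=1.6))"
```

```text
t 7.6333 tcp [0.5767 0.1147 0.013 ] vb [[-0.0248 -0.0373  0.013 ]] toolY yaw deg rel vb 0.14116715835615853 z [ 0.  0. -1.] F [-0.3 -0.7 -0.2]
```

View pics/s4.png

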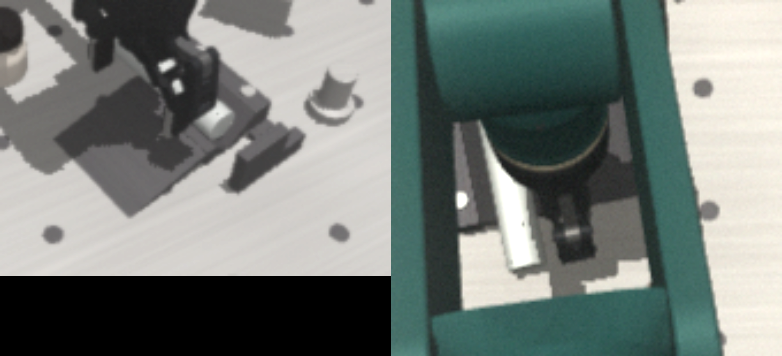

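The shaft has dropped into the groove: the end is at (215,122) on the left panel, clear of the finger, with zero force. Next I lift, close the fingers and go behind the open end.

Emit:
servo_tool(
  targets=[
    [0, 0, 0.3, 0, 0, 0],
    [0, 0, 0.6, 0, 0, 0],
    [0, 0, 0.8, 0, 0, 0],
    [0, 0, 0.6, 0, 0, 0],
    [-0.6, 0.1, 0.2, 0, 0, 0],
    [-0.7, 0.12, 0, 0, 0, 0],
    [-0.7, 0.12, 0, 0, 0, 0],
    [-0.6, 0.11, 0, 0, 0, 0],
  ],
)

```text
clock: 8.4
eef_pos: [0.4715, 0.133, 0.1144]
ee_rot: [0.0, 0.636, 0.772, 0.001]
wrist_force: [-0.2, 1.2, -0.7]
finger_gap: 0.998
grip_force: 0.0
```

Emit:
servo_tool(
  targets=[
    [0, 0, 0, 0, 0, 0],
    [0, 0, 0, 0, 0, 0],
    [0, 0, 0, 0, 0, 0],
    [0, 0, 0, 0, 0, 0],
    [0, 0, 0, 0, 0, 0],
    [0, 0, 0, 0, 0, 0],
    [0, 0, 0, 0, 0, 0],
    [0, 0, 0, 0, 0, 0],
  ],
  gripper=0,
)

```text
clock: 9.07
eef_pos: [0.4729, 0.1327, 0.1128]
ee_rot: [-0.0, 0.636, 0.772, -0.0]
wrist_force: [0.3, -0.3, 0.1]
finger_gap: 0.002
grip_force: 0.0
```

```bash
python3 -c "
from h import *
import cv2
st()
a=cv2.resize(camera('scene')[150:270,190:360,::-1],None,fx=2.3,fy=2.3); b=cv2.resize(camera('top')[105:260,160:330,::-1],None,fx=2.3,fy=2.3)
a=cv2.copyMakeBorder(a,0,len(b)-len(a),0,0,0)
cv2.imwrite('pics/s5.png',cv2.convertScaleAbs(np.hstack([a,b]),alpha=1.6))"
```

```text
t 9.0667 tcp [0.4729 0.1327 0.1128] vb [[-0.1233 -0.      0.1128]] toolY yaw deg rel vb 0.14246557173257585 z [-0. -0. -1.] F [ 0.3 -0.3  0.1]
```

View pics/s5.png

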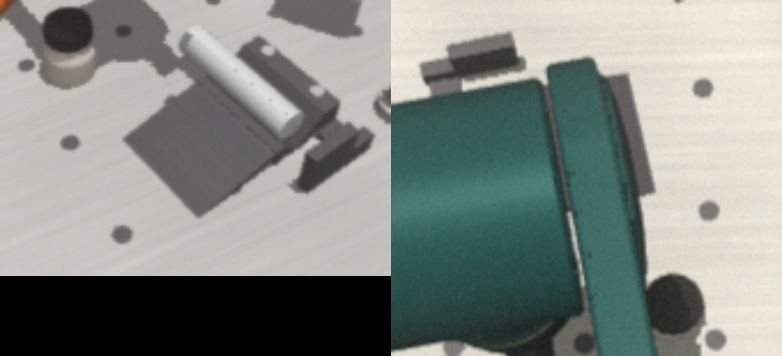

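The shaft lies in the groove, from (190,40) to (290,126) on the left panel, with a gap to the stop at (325,160). The jar is undisturbed. I lower the shut fingers behind the open end.

Emit:
servo_tool(
  targets=[
    [0, 0, -0.6, 0, 0, 0],
    [0, 0, -0.6, 0, 0, 0],
    [0, 0, -0.6, 0, 0, 0],
    [0, 0, -0.4, 0, 0, 0],
    [0, 0, -0.2, 0, 0, 0],
    [0, 0, 0, 0, 0, 0],
    [0, 0, 0, 0, 0, 0],
    [0, 0, 0, 0, 0, 0],
  ],
)

```text
clock: 9.83
eef_pos: [0.4739, 0.133, 0.0185]
ee_rot: [0.001, 0.636, 0.772, 0.001]
wrist_force: [0.2, 0.2, 0.0]
finger_gap: 0.001
grip_force: 0.0
```

```bash
python3 -c "
from h import *
import cv2
st()
C=cam('scene')
print(w2vb(V,unproj(C,[[316.1,204.8],[272.6,167.4],[330.5,222]],[.023,.023,.023])))
a=camera('scene')
cv2.imwrite('pics/s6.png',cv2.convertScaleAbs(cv2.resize(a[130:250,220:370,::-1],None,fx=4,fy=4),alpha=1.6))"
```

```text
t 9.8333 tcp [0.4739 0.133  0.0185] vb [[-1.223e-01  1.000e-04  1.850e-02]] toolY yaw deg rel vb 0.15459466854979115 z [ 0.003  0.    -1.   ] F [0.2 0.2 0. ]
[[ 0.04182598 -0.00064309  0.023     ]
 [-0.08494972 -0.0018503   0.023     ]
 [ 0.08652096 -0.00831681  0.023     ]]
```

View pics/s6.png

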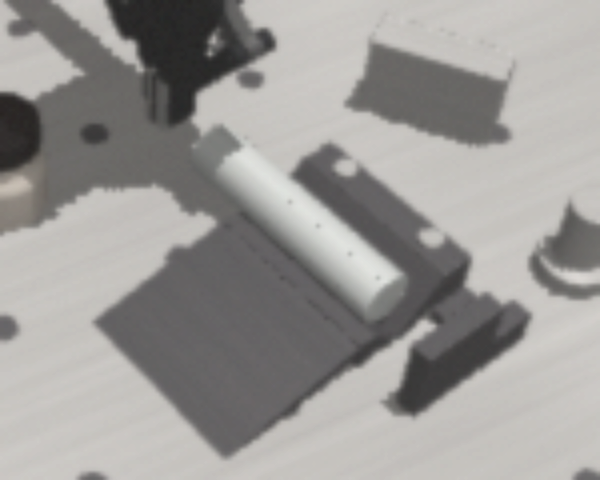

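Emit:
servo_tool(
  targets=[
    [0.098, 0.019, 0, 0, 0, 0],
    [0.098, 0.019, 0, 0, 0, 0],
    [0.098, 0.019, 0, 0, 0, 0],
    [0.098, 0.019, 0, 0, 0, 0],
    [0.074, 0.014, 0, 0, 0, 0],
    [0.074, 0.014, 0, 0, 0, 0],
    [0.074, 0.014, 0, 0, 0, 0],
    [0.074, 0.014, 0, 0, 0, 0],
  ],
)

```text
clock: 10.55
eef_pos: [0.4997, 0.138, 0.0167]
ee_rot: [-0.001, 0.636, 0.772, -0.001]
wrist_force: [-1.8, -0.8, 1.5]
finger_gap: 0.002
grip_force: 1.2
```

Emit:
servo_tool(
  targets=[
    [0.074, 0.014, 0, 0, 0, 0],
    [0.074, 0.014, 0, 0, 0, 0],
    [0.074, 0.014, 0, 0, 0, 0],
    [0.074, 0.014, 0, 0, 0, 0],
    [0.049, 0.01, 0, 0, 0, 0],
    [0.049, 0.01, 0, 0, 0, 0],
    [0, 0, 0, 0, 0, 0],
    [0, 0, 0, 0, 0, 0],
  ],
)

```text
clock: 11.22
eef_pos: [0.5165, 0.1413, 0.0172]
ee_rot: [0.0, 0.636, 0.772, 0.001]
wrist_force: [0.1, -0.4, -0.8]
finger_gap: 0.002
grip_force: 0.0
```

```bash
python3 -c "
from h import *
import cv2
st()
a=camera('scene')
cv2.imwrite('pics/s7.png',cv2.convertScaleAbs(cv2.resize(a[130:250,220:370,::-1],None,fx=4,fy=4),alpha=1.6))"
```

```text
t 11.2167 tcp [0.5165 0.1413 0.0172] vb [[-0.0789  0.0002  0.0172]] toolY yaw deg rel vb 0.15492165283553722 z [ 0.001  0.    -1.   ] F [ 0.1 -0.4 -0.8]
```

View pics/s7.png

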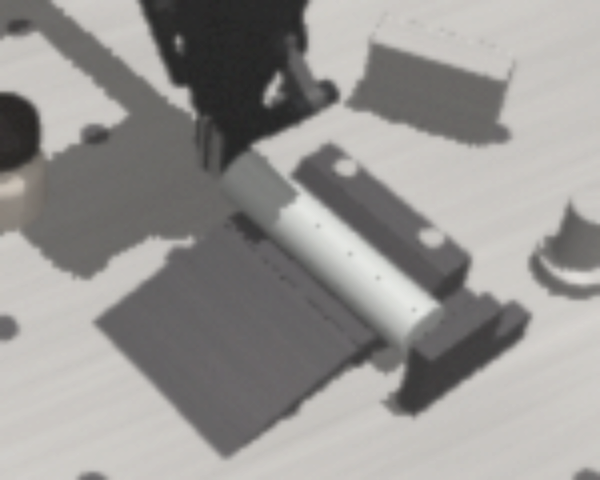

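The shaft has slid about 26 mm, and its end is near the stop at (430,320). I continue gently until the force rises.

Emit:
servo_tool(
  targets=[
    [0.025, 0.005, 0, 0, 0, 0],
    [0.025, 0.005, 0, 0, 0, 0],
    [0.025, 0.005, 0, 0, 0, 0],
    [0.025, 0.005, 0, 0, 0, 0],
    [0.025, 0.005, 0, 0, 0, 0],
    [0.025, 0.005, 0, 0, 0, 0],
    [0.025, 0.005, 0, 0, 0, 0],
    [0.025, 0.005, 0, 0, 0, 0],
  ],
)

```text
clock: 11.93
eef_pos: [0.524, 0.1427, 0.017]
ee_rot: [0.0, 0.636, 0.772, -0.0]
wrist_force: [-2.1, -1.0, 1.6]
finger_gap: -0.004
grip_force: 1.2
```

```bash
python3 -c "
from h import *
st()"
```

```text
t 11.9333 tcp [0.524  0.1427 0.017 ] vb [[-0.0712  0.0002  0.017 ]] toolY yaw deg rel vb 0.15326979413019287 z [ 0. -0. -1.] F [-2.1 -1.   1.6]
```

Emit:
servo_tool(
  targets=[
    [0.025, 0.005, 0, 0, 0, 0],
    [0.025, 0.005, 0, 0, 0, 0],
    [0.025, 0.005, 0, 0, 0, 0],
    [0, 0, 0, 0, 0, 0],
    [0, 0, 0, 0, 0, 0],
    [0, 0, 0, 0, 0, 0],
    [0, 0, 0, 0, 0, 0],
    [0, 0, 0, 0, 0, 0],
  ],
)

```text
clock: 12.6
eef_pos: [0.5273, 0.1434, 0.0171]
ee_rot: [0.0, 0.636, 0.772, 0.0]
wrist_force: [-0.4, -0.7, 0.5]
finger_gap: -0.002
grip_force: 0.2
```

Emit:
servo_tool(
  targets=[
    [0.025, 0.005, 0, 0, 0, 0],
    [0.025, 0.005, 0, 0, 0, 0],
    [0.025, 0.005, 0, 0, 0, 0],
    [0, 0, 0, 0, 0, 0],
    [0, 0, 0, 0, 0, 0],
    [0, 0, 0, 0, 0, 0],
    [0, 0, 0, 0, 0, 0],
    [0, 0, 0, 0, 0, 0],
  ],
)

```text
clock: 13.27
eef_pos: [0.5276, 0.1435, 0.0166]
ee_rot: [-0.002, 0.636, 0.772, -0.002]
wrist_force: [-7.8, -2.4, 5.1]
finger_gap: -0.005
grip_force: 3.9
```

The push has stalled against the stop at about 8 N. I back off along the groove and lift away.

Emit:
servo_tool(
  targets=[
    [-0.05, -0.01, 0, 0, 0, 0],
    [-0.1, -0.02, 0, 0, 0, 0],
    [-0.25, -0.05, 0, 0, 0, 0],
    [-0.5, -0.1, 0, 0, 0, 0],
    [-0.2, -0.04, 0.4, 0, 0, 0],
    [0, 0, 0.8, 0, 0, 0],
    [0, 0, 0.8, 0, 0, 0],
    [0, 0, 0.4, 0, 0, 0],
  ],
)

```text
clock: 13.93
eef_pos: [0.4881, 0.1356, 0.1174]
ee_rot: [0.003, 0.636, 0.772, 0.003]
wrist_force: [1.7, 0.1, 1.0]
finger_gap: -0.003
grip_force: 0.0
```

```bash
python3 -c "
from h import *
import cv2
st()
a=camera('scene')
cv2.imwrite('pics/s8.png',cv2.convertScaleAbs(cv2.resize(a[130:250,190:380,::-1],None,fx=4,fy=4),alpha=1.6))"
```

```text
t 13.9333 tcp [0.4881 0.1356 0.1174] vb [[-0.1079 -0.      0.1174]] toolY yaw deg rel vb 0.15827992906629976 z [ 0.008  0.002 -1.   ] F [1.7 0.1 1. ]
```

View pics/s8.png

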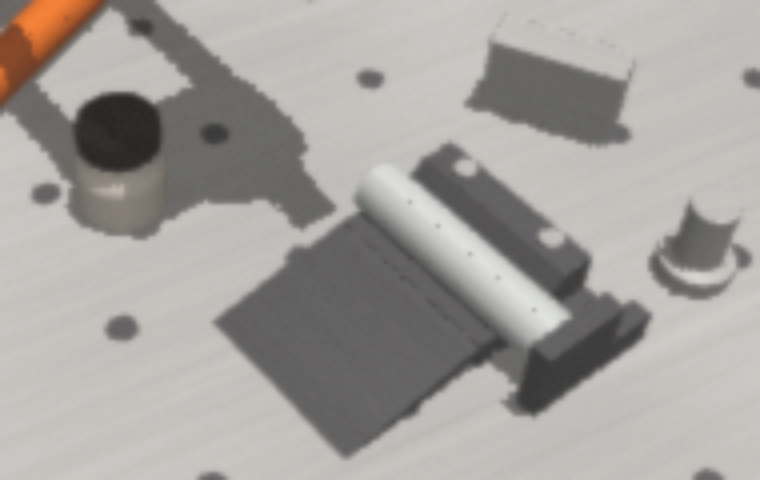

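The shaft is in the groove with its end behind the stop plate at about (550,330) and a few mm sticking out of the open end at (380,175). The jar, gauge block and plug have not moved.

```bash
python3 -c "
from bench import *
print(close_job())"
```

```text
the job is handed in; nothing more can be done
None
```

I rolled the shaft up the ramp into the V groove and pushed it along until it stalled against the end stop. The last picture shows it seated, with the jar, gauge block and plug gauge unmoved and the robot clear. I handed the job in at about 14 s, and no verdict was returned.

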